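Show the mixer's rear seal to the bench camera with an inspection mirror

TASK

Lift the inspection mirror up and off its hanger fork and hold it with the glass centred over the yellow ring on the bench, level with the camera lens, turned so that the camera sees the green seal on the back of the vortex mixer reflected in the middle of the mirror. Finish while still holding the mirror there, still and in the gripper alone. Do not bump the camera or mixer, and leave the flask, brass weight and jar where they stand.

Things in the scene. Friction and masses are not known exactly. Their poses are not given: they have to be found in the camera images.
- mirror: inspection mirror, loose, 85 to 155 g, hanging upright. Origin: centre of its 60 x 60 mm glass, in a red frame 66 x 66 x 8 mm. -x is the normal of the reflecting side, z up along the handle. Stem 10 x 12 mm; blue collar 24 (x) x 56 (y) x 8 mm, underside at z = +115 mm; square blue grip 18 x 18 mm, z = +123 to +183 mm; these are centred 4.5 mm behind the glass (x = +4.5 mm)
- grip (a point): point in the blue square grip to grasp from above, on its axis, 33 mm above the collar's top and 27 mm below the grip's top; 156 mm above the glass centre. Axes as mirror
- hanger: fixed stand, origin on the bench. White base 110 x 110 mm, 14 mm post at x = +20 mm, dark fork pointing to its own -x: two level prongs 8 mm wide, 30 mm gap, tops 205 mm high, reaching to x = -78 mm, ending in orange lips 12 mm above the prong tops. The mirror's collar rests on the prongs at x = -45 mm, stem in the gap, glass facing out (-x)
- fork_end (a point): middle of the fork's open end between the orange lips, 217 mm high (the lip tops). To take the mirror off: lift it 20 to 60 mm (the frame strikes the prongs from below at about 70 mm), then draw it out level along the hanger's -x by at least 75 mm before raising it further
- station: fixed: white vortex mixer, grey bench camera and white disc with yellow ring, always in this layout. Origin on the bench at the ring's centre. Mixer 130 x 120 mm, 158 mm high with its black rubber cup, at x = -272 to -142 mm, y = -60 to +60 mm, back facing +x. The camera stands on the +y side, looking at the ring; 125 mm high, it takes up 0 to 85 mm behind its lens
- focus (a point): where the glass centre belongs: 100 mm above the centre of the yellow ring (ring 38 mm inner, 56 mm outer diameter). Same axes as station
- seal (a point): centre of the green seal, 24 mm across, on the mixer's back, 100 mm above the bench, 140 mm from focus (at station x = -140, y = 0 mm)
- lens (a point): centre of the camera's lens, 100 mm above the bench, 140 mm from focus (at station x = -36, y = +135 mm); the camera looks straight at focus
- halfway (a point): point midway between seal and lens, 100 mm above the bench, 111 mm from focus. As seal and lens are equally far from the focus, the mirror shows the seal to the camera when the glass normal at its centre points to this point
- flask: loose bystander: green glass conical flask, 74 mm wide, 125 mm high, origin under its base
- weight: loose bystander: brass calibration weight, 38 mm wide, 68 mm high, origin under its base
- jar: loose bystander: small jar with white cap, 60 mm wide, 75 mm high, origin under its base
Mind the look-alikes: they are no part of the job. What is shaped like the hanger but blue is not meant.

How it is judged:
By the outcome, as a careful person would: the job done as asked, in the order asked, and still so for the second after the job is handed in, while the arm keeps its last pose, push and grip.
It also fails if it takes over 46 s, if anything falls off the work surface, if the arm or the gripper's body presses on something with over 40 N, if the wrist force passes 120 N, or if a joint passes its speed limit or range.

ROBOT

A 6-joint arm with a two-finger parallel gripper is mounted at the origin on the work surface. World frame = base frame: x ahead of the robot, y to its left, z up, the work surface at z = 0. Lengths are in mm, angles in rad, forces in N, time in s.
With the tool pointing down it reaches from about 300 to 775 mm from the base axis. Payload 14.6 kg.
Tool frame: the origin (TCP) lies between the finger pads; the fingertips stand manip.tip_reach ahead of it and the grasp point (between the pads) lies 5 mm behind it (manip.tip_reach is the distance from the TCP to the fingertips, in mm); z points along the fingers, y is the line along which they close (so a half turn about z gives the same grasp; the last joint's range is limited). The gripper opens to 94 mm and grips with 3 to 60 N. Pads are 16 mm wide; open, the fingers measure 119 mm over their backs; the gripper's body (75 mm by 177 mm) begins 78 mm behind the grasp point.
Start: joints at [-1.293, 0.3, 1.521, -0, 1.321, -0.067], TCP at [185.897, -517.621, 219.446] pointing down, gripper open.
Joint ranges: [-3.03, 3.03], [-0.79, 2.21], [0.23, 2.52], [-1.04, 4.18], [0, 3.07], [-2.55, 2.55]. Speed limits (rad/s): [2.22, 2.22, 2.57, 3.14, 3.14, 3.14].

INTERFACE

Orientations are given as [roll, pitch, yaw] about the fixed x, y, z axes, in that order (R = Rz(yaw) Ry(pitch) Rx(roll)).
In Python, from cell import manip gives the robot as it stands. The module is installed in compiled form; this text tells all that it offers.
- The arm moves only by the shell command python3 -m creep 'ROWS' [FORCE]. ROWS is JSON, a list of rows, each a list of 3 entries, a list of its own where there are three numbers: the opening, from -1 (shut) to 1 (fully open), then the shift along the tool's x, y, z in cm, then the turn about the tool's z in units of 5 degrees (1.0 is 5 degrees). In form: [[grip, [tx, ty, tz], roll], ...]. A call has 1 to 12 rows; each row is the pose to reach, as a shift and turn from the pose commanded when the call began, along the tool's axes at that moment; what a row does not reach only later rows make up. A row lasts 1/10 s, in which the tool goes at most 50 mm and 8.59 degrees, less where a joint would pass 70% of its speed; a pose out of reach is approached as far as the arm can. A call with a gripper value outside its range is refused whole. The fingers move at their own pace and stop on an object; FORCE is the grip in N (left out, the last holds). Time passes only in rows, so rows that repeat a pose let the fingers close. It gives the time, the measured TCP pose, the force, the opening and the grip force at its end, in the units of the state.
- manip.read_state(): the state, without advancing time (a new reading comes with each control period).
- manip.camera(name): name is "scene" or "side" or "wrist"; returns the picture (480x640x3 uint8, red, green, blue); there is no depth.
- manip.camera_params(name): a dict with "fovy" (degrees; the focal length in pixels is half the picture's height over the tangent of half this angle, whatever the lens; pixels are square), "cx", "cy" (the principal point, pixels), "origin" and "attitude" of the camera in the world. Camera axes: x right, y down, z forward; pixel columns grow to the right and rows downward; lengths in mm; the calibration is good to about 2 mm. The wrist camera is an equidistant fisheye: a pixel r from the principal point sees the ray r / f radians off the axis. A picture is of the moment at which its call begins: read the wrist's pose just before it. camera_params takes no time and is no camera call; for the wrist camera it gives the pose at the moment of the call.
- manip.sign_off(): hands the job in; it is judged then, once.
The state is a dict: "clock": time; "joints": joint angles; "qd": joint speeds; "effort": joint torques, N m; "eef_pos": TCP position; "eef_rot": TCP orientation; "wrist_force": force on the tool from outside, world axes, zero at the start; "moment": the same for the moment, N m; "finger_gap": finger opening in mm; "finger_force": force on a finger pad.
Only numpy, scipy, OpenCV 4.12 (cv2) and the standard library are available. Lean on these libraries where they do the work, as an engineer would, in place of code of your own. Each camera call takes 0.05 s, during which the arm holds its last target. There are 200 camera calls.

## Working session

There is one attempt and no reset: what is moved stays moved. The work goes in short steps, Python scripts to look and compute and a shell command to move; the robot and the scene stay as the last step left them, time stands still between calls to the robot, and variables do not carry over. Pictures are saved under pics/ and viewed, at most 10 in all, crops included, and the job is handed in when it is done.

```bash
mkdir -p pics
cat > h.py <<'E'
import numpy as np,cv2
from cell import manip
from scipy.spatial.transform import Rotation as R
def rot(a):
    a=np.array(a,float)
    return a if a.shape==(3,3) else R.from_euler('xyz',a).as_matrix()
def ray(p,u,v,fish=False):
    f=240/np.tan(np.radians(p['fovy'])/2); d=np.array([u-p['cx'],v-p['cy']],float)
    if fish:
        r=np.hypot(*d); t=r/f; c=np.array([*(d/max(r,1e-9)*np.sin(t)),np.cos(t)])
    else: c=np.array([d[0]/f,d[1]/f,1]); c/=np.linalg.norm(c)
    return np.array(p['origin'],float),rot(p['attitude'])@c
def onz(p,u,v,z,fish=False):
    o,d=ray(p,u,v,fish); return o+d*(z-o[2])/d[2]
def cross(rs):
    A=np.zeros((3,3));b=np.zeros(3)
    for o,d in rs: M=np.eye(3)-np.outer(d,d);A+=M;b+=M@o
    x=np.linalg.solve(A,b); return x,[np.linalg.norm((np.eye(3)-np.outer(d,d))@(x-o)) for o,d in rs]
def proj(p,X):
    f=240/np.tan(np.radians(p['fovy'])/2); c=rot(p['attitude']).T@(np.array(X)-np.array(p['origin']))
    return [p['cx']+f*c[0]/c[2],p['cy']+f*c[1]/c[2]]
def snap(n,fn):
    p=manip.camera_params(n); im=manip.camera(n); cv2.imwrite('pics/'+fn,im[:,:,::-1]); return p,im
E
python3 - <<'E'
from h import *
print(manip.tip_reach,manip.read_state())
for n in('scene','side','wrist'): print(n,snap(n,n+'0.png')[0])
E
```

```text
14.0 {'clock': 0.0, 'joints': array([-1.29260608e+00,  3.00471029e-01,  1.52157739e+00, -3.02992779e-05,
        1.32069335e+00, -6.65875450e-02]), 'qd': array([ 0.00098212, -0.0001546 ,  0.00029516, -0.00138802,  0.00039897,
       -0.00010552]), 'effort': array([-2.45291681e-03, -5.31799829e+01, -3.52734232e+01,  7.06996978e-02,
        2.44003697e-02, -9.76359252e-05]), 'eef_pos': array([ 185.82250243, -517.39864509,  218.88792189]), 'eef_rot': array([-3.14044413e+00, -4.71772878e-05,  3.44785276e-01]), 'wrist_force': array([-1.28847333,  1.30389193,  0.48594083]), 'moment': array([-0.02140219, -0.00108474, -0.03749437]), 'finger_force': 0.0, 'finger_gap': 94.2217040843736}
scene {'fovy': 46.90824525945335, 'cx': 314.7388671582456, 'cy': 234.8231356053083, 'origin': array([1057.17899479,   96.01323332, 1064.80298267]), 'attitude': array([-2.60724305, -0.00350668,  1.94072048])}
side {'fovy': 57.725647242701434, 'cx': 320.8422313903479, 'cy': 233.41580544585108, 'origin': array([391.64660643, 754.08108629, 755.66574449]), 'attitude': array([-2.18352419, -0.01409175, -2.94720044])}
wrist {'fovy': 65.70646984690485, 'cx': 318.03755579665074, 'cy': 239.35813802915683, 'origin': array([ 258.68154721, -492.54339032,  383.66295659]), 'attitude': array([ 2.87362865e+00,  1.00267609e-03, -1.22531800e+00])}
```

View pics/scene0.png

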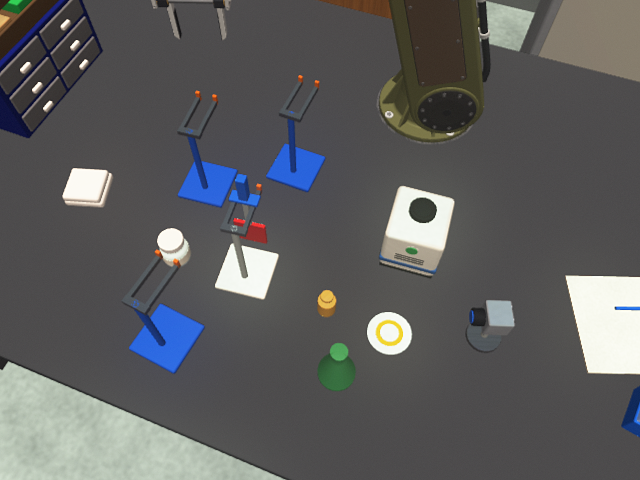

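View pics/side0.png

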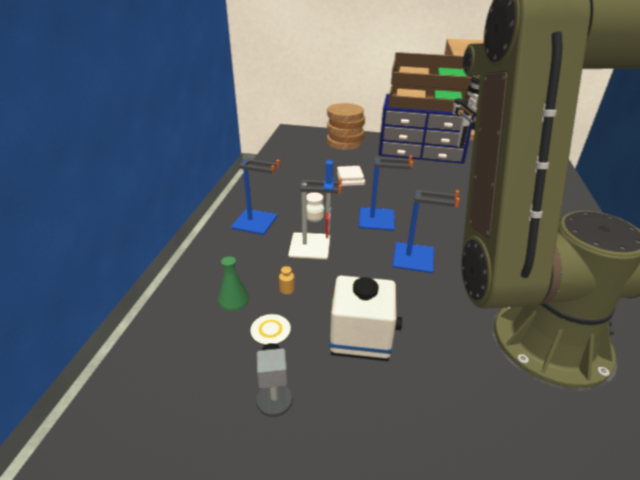

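The scene view shows the white-based hanger at (248,270) with its fork opening up and to the right, and the mirror's blue grip at (242,188). The ring is at (390,333), the seal at (411,251), the lens at (474,317), the weight at (327,303) and the flask at (338,368). The side view shows the grip at (329,172), the ring at (270,328) and the hanger base at (310,245).

Run:
```python
from h import *
P={n:manip.camera_params(n) for n in('scene','side')}
I={n:cv2.imread(f'pics/{n}0.png') for n in P}
H={n:cv2.cvtColor(I[n],cv2.COLOR_BGR2HSV) for n in P}
rng={'yellow':((22,120,120),(34,255,255)),'orange':((3,150,120),(14,255,255)),'red':((0,150,80),(2,255,255)),'red2':((174,150,80),(180,255,255)),'blue':((100,150,60),(125,255,255)),'green':((45,120,40),(85,255,255)),'white':((0,0,170),(180,70,255))}
roi={'scene':(60,480,150,520),'side':(140,420,215,480)}
for n in P:
  a,b,c,d=roi[n]
  for k,(lo,hi) in rng.items():
    m=np.zeros(H[n].shape[:2],np.uint8); m[a:b,c:d]=cv2.inRange(H[n],lo,hi)[a:b,c:d]
    cs,_=cv2.findContours(m,0,2)
    for q in cs:
      if cv2.contourArea(q)<8: continue
      x,y,w,h=cv2.boundingRect(q); (cx,cy),s,an=cv2.minAreaRect(q)
      print(n,k,(x,y,w,h),'c',round(cx,1),round(cy,1),'A',cv2.contourArea(q), np.round(cv2.boxPoints(cv2.minAreaRect(q))).astype(int).tolist() if k in('white',) else '',
        np.round(cv2.approxPolyDP(q,3,True)[:,0]).tolist() if k=='white' else '')
  g=I[n]
a=I['scene'][150:350,170:350]; b=I['side'][140:260,270:370]
cv2.imwrite('pics/crop1.png',np.hstack([cv2.resize(a,None,fx=2.4,fy=2.4,interpolation=2),cv2.resize(b,(360,480),interpolation=2)[:480]]))
```

```text
scene yellow (376, 320, 27, 26) c 389.0 332.5 A 511.5  
scene yellow (322, 292, 11, 8) c 327.0 295.5 A 27.5  
scene orange (173, 259, 7, 7) c 175.8 261.8 A 19.5  
scene orange (155, 250, 7, 7) c 157.8 252.8 A 21.0  
scene orange (256, 184, 5, 6) c 258.0 186.5 A 17.0  
scene orange (212, 94, 5, 7) c 214.0 97.0 A 19.5  
scene orange (195, 91, 5, 6) c 197.0 93.5 A 17.0  
scene orange (315, 80, 4, 7) c 316.5 83.0 A 16.0  
scene orange (298, 75, 5, 7) c 300.0 78.0 A 18.0  
scene red (240, 222, 27, 21) c 254.7 231.3 A 292.5  
scene red (234, 218, 11, 8) c 239.0 220.5 A 28.5  
scene red2 (234, 222, 9, 4) c 237.8 223.8 A 10.0  
scene blue (470, 310, 4, 13) c 471.5 316.0 A 33.0  
scene blue (150, 304, 54, 69) c 168.2 338.3 A 2360.0  
scene blue (178, 137, 83, 70) c 221.7 176.1 A 2408.0  
scene blue (266, 119, 59, 73) c 299.3 156.6 A 1802.5  
scene green (319, 362, 34, 29) c 335.0 376.5 A 594.0  
scene green (330, 343, 18, 19) c 338.8 351.8 A 230.5  
scene green (407, 248, 10, 6) c 411.5 250.5 A 35.0  
scene white (150, 422, 134, 58) c 216.5 450.5 A 3744.5 [[150, 479], [150, 422], [283, 422], 
[... 3051 characters left out ...]
07], [319, 202], [322, 195]]
side white (215, 170, 28, 38) c 227.5 188.1 A 122.0 [[212, 205], [240, 169], [243, 171], [215, 207]] [[241, 170], [215, 207]]
side white (337, 166, 28, 19) c 350.5 175.0 A 391.0 [[337, 166], [364, 166], [364, 184], [337, 184]] [[337, 167], [342, 184], [363, 183], [359, 166]]
side white (439, 154, 8, 3) c 442.5 155.0 A 13.0 [[439, 154], [446, 154], [446, 156], [439, 156]] [[439, 154], [446, 155]]
side white (398, 150, 7, 3) c 401.0 151.0 A 11.5 [[398, 150], [404, 150], [404, 152], [398, 152]] [[398, 150], [404, 152]]
side white (240, 140, 27, 14) c 253.0 146.5 A 254.5 [[240, 140], [266, 140], [266, 153], [240, 153]] [[241, 150], [256, 153], [266, 140], [240, 140]]
```

View pics/crop1.png

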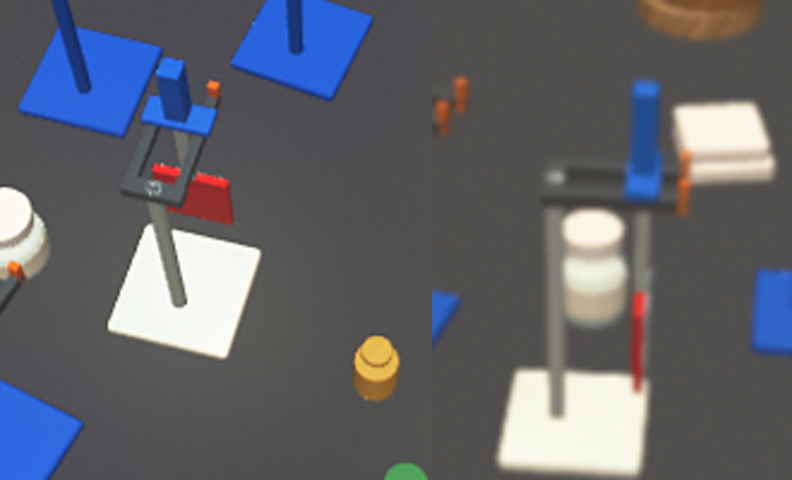

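The crop shows the grip's top face at scene (241.7,177.5) and side (329.4,161), the visible orange lip at scene (258,186.5), and clear base corners.

Run:
```python
from h import *
P={n:manip.camera_params(n) for n in('scene','side')}
S,D=P['scene'],P['side']
print('griptop',cross([ray(S,241.7,177.5),ray(D,329.2,161)]),onz(S,241.7,177.5,273))
print('ring',onz(S,389,332.5,2),onz(D,270,328,2),onz(S,389,333,2),onz(D,270.5,328.5,2))
print('seal',onz(S,411.5,250.5,100),'lens',onz(S,471,316,100))
c=[onz(S,170+u/2.4,150+v/2.4,8)[:2] for u,v in((153,226),(260,250),(227,356),(109,325))]
c=np.array(c);print('base',c.round(1),c.mean(0))
e=np.roll(c,-1,0)-c;print(np.linalg.norm(e,axis=1),np.degrees(np.arctan2(e[:,1],e[:,0])))
print('lip',onz(S,258,185.5,215),'lens camtop',onz(S,500,313,125))
print('weight',onz(S,327,303,30),'flaskcap',onz(S,338.5,351,120),'jar',onz(S,171,239,72))
# prong edge direction, crop
a=onz(S,170+122/2.4,150+192/2.4,205);b=onz(S,170+183/2.4,150+203/2.4,205);print('fork back',a,b)
a=onz(S,170+195/2.4,150+103/2.4,213);b=onz(S,170+143/2.4,150+115/2.4,213);b2=onz(S,170+213/2.4,150+133/2.4,213);print('collar',a,b,b2)
a=onz(S,170+153/2.4,150+170/2.4,205);
```

```text
griptop (array([ 557.68953719, -233.06006348,  275.18846521]), [np.float64(0.029727744537569975), np.float64(0.029727744537437133)]) [ 556.33695867 -233.95242659  273.        ]
ring [628.84717599  94.98884496   2.        ] [629.46489405  95.10477954   2.        ] [629.86489865  95.30548593   2.        ] [627.90986019  96.33286174   2.        ]
seal [487.35216051  85.68278792 100.        ] lens [581.77033156 228.14653047 100.        ]
base [[ 559.7 -283.8]
 [ 547.1 -182.7]
 [ 653.6 -168.3]
 [ 664.1 -276.6]] [ 606.1058785  -227.84793288]
[101.8172883  107.49109784 108.84856994 104.66669286] [  97.08703178    7.71136689  -84.48173397 -176.1001148 ]
lip [ 525.41729551 -221.62838671  215.        ] lens camtop [569.11226615 272.73753456 125.        ]
weight [625.53793088 -40.82990241  30.        ] flaskcap [741.65478754  22.20879929 120.        ] jar [ 625.88825317 -387.24298324   72.        ]
fork back [ 634.13897252 -247.52212883  205.        ] [ 626.17617862 -200.52500086  205.        ]
collar [ 544.32161175 -227.15542977  213.        ] [ 569.30638065 -259.99795462  213.        ] [ 564.86924562 -202.58071108  213.        ]
```

```bash
python3 -m creep '[[1,[0,0,-5],0],[1,[0,0,-10],0],[1,[4.4,-1.4,-11],-1.5],[1,[8.9,-2.8,-11],-3],[1,[13.4,-4.3,-11],-4.6],[1,[17.8,-5.7,-11],-6.2],[1,[22.3,-7.1,-11],-7.7],[1,[26.7,-8.5,-11],-9.3],[1,[31.2,-9.9,-11],-10.8],[1,[35.6,-11.4,-11],-12.3],[1,[40,-12.8,-11],-13.8],[1,[44.5,-14.2,-11],-15.3]]'
python3 -m creep '[[1,[0,0,0],0],[1,[0,0,0],0],[1,[0,0,0],0]]'
python3 - <<'E'
from h import *
s=manip.read_state();print(s['eef_pos'],s['eef_rot'],s['joints'])
print(snap('wrist','w1.png')[0])
E
```

```text
clock: 1.35
eef_pos: [557.9, -232.1, 329.3]
eef_rot: [-3.141, -0.0, 1.685]
wrist_force: [0.2, -0.3, 0.3]
finger_gap: 94.2
finger_force: 0.0
clock: 1.65
eef_pos: [556.1, -234.2, 329.4]
eef_rot: [-3.141, 0.0, 1.678]
wrist_force: [-0.3, 0.2, 1.4]
finger_gap: 93.9
finger_force: 0.0
[ 556.10414824 -234.24456441  329.41289314] [-3.14131819e+00  3.90581945e-05  1.67810808e+00] [-4.59282386e-01  3.71614249e-01  1.17573520e+00 -1.80325810e-04
  1.59445382e+00 -5.66598377e-01]
{'fovy': 65.70646984690485, 'cx': 318.03755579665074, 'cy': 239.35813802915683, 'origin': array([ 548.58033997, -158.87382999,  494.10936346]), 'attitude': array([2.87444820e+00, 1.45059950e-03, 1.08017742e-01])}
```

View pics/w1.png

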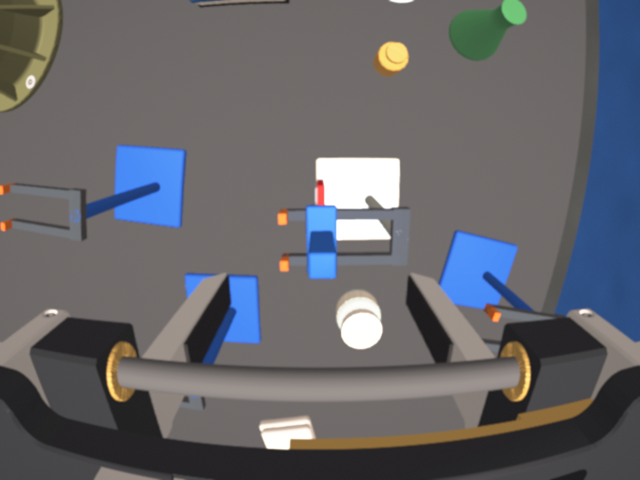

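The wrist view shows the fork with its lips at (282,218) and (284,264), its back bar at x≈400, the blue collar at (322,243) and the jar at (360,320). The fork lies about level in the picture, so the gripper yaw is about right.

Run:
```python
from h import *
im=cv2.imread('pics/w1.png');Hs=cv2.cvtColor(im,cv2.COLOR_BGR2HSV)
p={'fovy': 65.70646984690485, 'cx': 318.03755579665074, 'cy': 239.35813802915683, 'origin': np.array([ 548.58033997, -158.87382999,  494.10936346]), 'attitude': np.array([2.87444820e+00, 1.45059950e-03, 1.08017742e-01])}
m=cv2.inRange(Hs,(3,150,120),(14,255,255));m[:190]=0;m[280:]=0;m[:,:270]=0;m[:,300:]=0
L=[]
for q in cv2.findContours(m,0,2)[0]:
  if cv2.contourArea(q)>15:
    c=cv2.minAreaRect(q)[0];x,y,w,h=cv2.boundingRect(q);print(c,(x,y,w,h));L.append(onz(p,*c,214,True));print(L[-1])
m=cv2.inRange(Hs,(100,150,60),(125,255,255));m[:195]=0;m[290:]=0;m[:,:297]=0;m[:,350:]=0
for q in cv2.findContours(m,0,2)[0]:
  if cv2.contourArea(q)>15:print(cv2.boundingRect(q),cv2.approxPolyDP(q,2,True)[:,0].tolist())
fork=[onz(p,*c,205,True) for c in((408,207),(408,264))];print('fork back',fork)
d=L[0]-L[1];print('lip yaw',np.degrees(np.arctan2(d[1],d[0]))-90)
print('mid',(L[0]+L[1])/2)
for u,v in((389,58),(395,50)): print('w',onz(p,u,v,60,True))
a=im[170:300,260:430];cv2.imwrite('pics/crop2.png',cv2.resize(a,None,fx=4.5,fy=4.5,interpolation=2))
```

```text
(284.0, 263.0) (280, 256, 9, 15)
[ 531.5241791  -257.53886627  214.        ]
(282.0, 216.5) (278, 209, 9, 16)
[ 526.81385979 -219.95591005  214.        ]
(306, 205, 31, 74) [[307, 206], [309, 276], [334, 277], [336, 210], [333, 206]]
fork back [array([ 625.76671095, -202.90349477,  205.        ]), array([ 634.05255337, -250.72831176,  205.        ])]
lip yaw -172.8562965339661
mid [ 529.16901945 -238.74738816  214.        ]
w [619.27211585 -50.57530551  60.        ]
w [625.40656343 -39.36525394  60.        ]
```

View pics/crop2.png

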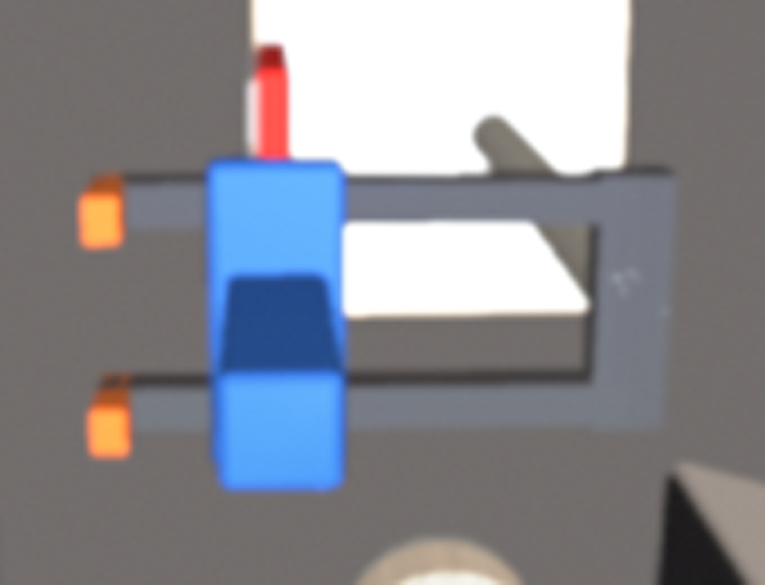

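The crop shows the grip's top face at crop x 220–343, y 372–488, the collar's far edge at y≈163, and the lip tops at (101,222) and (109,430).

Run:
```python
from h import *
p={'fovy': 65.70646984690485, 'cx': 318.03755579665074, 'cy': 239.35813802915683, 'origin': np.array([ 548.58033997, -158.87382999,  494.10936346]), 'attitude': np.array([2.87444820e+00, 1.45059950e-03, 1.08017742e-01])}
f=lambda u,v,z:onz(p,260+u/4.5-.4,170+v/4.5-.4,z,True)[:2]
yaw=lambda a,b:np.degrees(np.arctan2(*(b-a)[::-1]))
t=[f(220,372,273),f(343,372,273),f(343,488,273),f(222,488,273)]
print('top',np.mean(t,0),yaw(t[0],t[1]),yaw(t[3],t[2]),yaw(t[3],t[0])-90,yaw(t[2],t[1])-90)
a,b=f(101,222,217),f(109,430,217);print('lips',a,b,(a+b)/2,yaw(b,a)-90,np.linalg.norm(a-b))
a,b=f(672,175,205),f(665,427,205);print('back',a,b,yaw(b,a)-90,np.linalg.norm(a-b))
a,b=f(130,228,205),f(590,222,205);print('prong',yaw(a,b))
a,b=f(130,385,205),f(590,382,205);print('prong',yaw(a,b))
a,b=f(210,163,213),f(340,163,213);print('collar',yaw(a,b),a,b)
a,b=f(253,70,123),f(287,70,123);c=f(270,60,123);print(c)
```

```text
top [ 559.26683173 -235.64013001] 6.199437597284697 6.171479489320601 6.677707763030284 7.034759570473966
lips [ 527.24443801 -221.19356584] [ 531.71034187 -258.29896271] [ 529.47738994 -239.74626427] 6.862951408544447 37.373182546627504
back [ 626.73655445 -204.01472463] [ 633.59136399 -251.20979009] 8.264090284653989 47.690278010910404
prong 7.092048362516169
prong 6.509437828487721
collar 6.229014419893675 [ 544.60929522 -209.84879792] [ 566.65747523 -207.44230156]
[ 554.23494878 -201.49965985]
```

```bash
python3 -m creep '[[1,[-0.05,0.2,2.5],-0.06],[1,[-0.05,0.2,5],-0.06],[1,[-0.05,0.2,7],-0.06],[1,[-0.05,0.2,8.2],-0.06],[1,[-0.05,0.2,8.8],-0.06],[1,[-0.05,0.2,8.8],-0.06],[1,[-0.05,0.2,8.8],-0.06]]' 
python3 -m creep '[[0,[0,0,0],0],[0,[0,0,0],0],[-0.3,[0,0,0],0],[-0.4,[0,0,0],0],[-0.5,[0,0,0],0],[-0.6,[0,0,0],0],[-0.7,[0,0,0],0],[-0.8,[0,0,0],0],[-0.9,[0,0,0],0],[-1,[0,0,0],0],[-1,[0,0,0],0],[-1,[0,0,0],0]]' 30
python3 -m creep '[[-1,[0,0,0],0],[-1,[0,0,0],0],[-1,[0,0,0],0]]' 30
```

```text
clock: 2.4
eef_pos: [558.9, -234.2, 242.5]
eef_rot: [3.14, 0.001, 1.685]
wrist_force: [0.3, -1.2, 0.3]
finger_gap: 94.3
finger_force: 0.0
clock: 3.6
eef_pos: [558.7, -233.9, 241.5]
eef_rot: [3.142, 0.0, 1.685]
wrist_force: [-0.0, 0.7, 0.4]
finger_gap: 17.6
finger_force: 30.0
clock: 3.9
eef_pos: [558.8, -233.8, 241.4]
eef_rot: [-3.142, -0.0, 1.685]
wrist_force: [0.2, 0.1, -0.3]
finger_gap: 18.1
finger_force: 30.0
```

```bash
python3 -m creep '[[-1,[0,0,-0.5],0],[-1,[0,0,-1.2],0],[-1,[0,0,-2],0],[-1,[0,0,-2.8],0],[-1,[0,0,-3.5],0],[-1,[0,0,-3.5],0],[-1,[0,0,-3.5],0]]'
python3 - <<'E'
from h import *
p=manip.camera_params('side');im=manip.camera('side')
cv2.imwrite('pics/s2.png',cv2.resize(im[110:290,230:430,::-1],None,fx=3,fy=3,interpolation=2))
E
```

```text
clock: 4.6
eef_pos: [558.7, -233.8, 276.4]
eef_rot: [3.142, 0.0, 1.685]
wrist_force: [-0.2, 0.6, -0.8]
finger_gap: 17.5
finger_force: 30.0
```

View pics/s2.png

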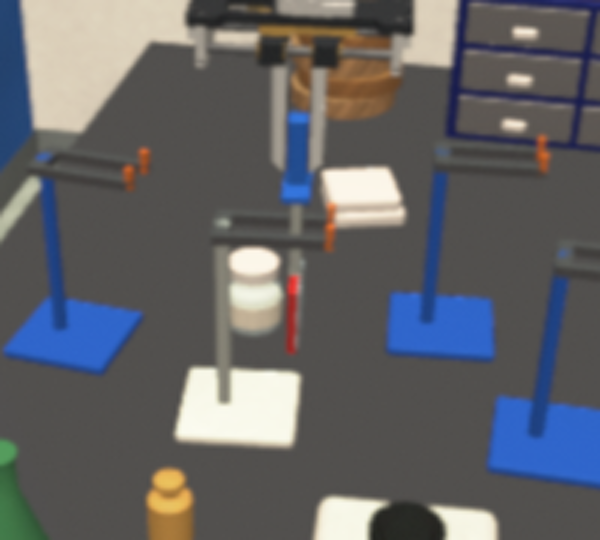

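The side view shows the mirror lifted clear and upright, with the collar above the prongs. Before drawing it out I check where the blue look-alikes stand.

Run:
```python
from h import *
S=manip.camera_params('scene')
for n,u,v,z in(('baseA',296,166,5),('lipA',300,76,216),('lipA',317,81,216),('backA',282,112,205),('backA2',303,119,205),('A corner',268,181,5),('A corner',313,189,5),('A corner',326,155,5),('baseB',208,183,5),('lipB',197,92,216),('lipB',214,95,216),('backB',180,130,205),('backB',203,135,205),('B corner',221,204,5),('Bc',238,170,5)):
  print(n,onz(S,u,v,z).round()[:2])
```

```text
baseA [ 308. -239.]
lipA [ 230. -256.]
lipA [ 230. -216.]
backA [ 330. -256.]
backA2 [ 332. -208.]
A corner [ 374. -283.]
A corner [ 356. -176.]
A corner [ 251. -183.]
baseB [ 430. -413.]
lipB [ 352. -440.]
lipB [ 347. -402.]
backB [ 450. -430.]
backB [ 445. -380.]
B corner [ 473. -358.]
Bc [ 370. -363.]
```

```bash
python3 -m creep '[[-1,[0,-1,0],0],[-1,[0,-2.5,0],0],[-1,[0,-4,0],0],[-1,[0,-5.5,0],0],[-1,[0,-7,0],0],[-1,[0,-8.5,0],0],[-1,[0,-9.5,0],0],[-1,[0,-10,0],0],[-1,[0,-10,0],0],[-1,[0,-10,-2],0],[-1,[0,-10,-4.5],0],[-1,[0,-10,-7],0]]'
python3 -m creep '[[-1,[0,0,-1.5],0],[-1,[0,0,-2.5],0],[-1,[0,0,-2.5],0]]'
python3 - <<'E'
from h import *
s=manip.read_state();print(s['joints']);p=s['eef_pos'];y=s['eef_rot'][2]
tx=np.array([np.cos(y),np.sin(y)]);ty=np.array([np.sin(y),-np.cos(y)])
d=np.array([629+3.8,95.2-2.5])-p[:2];print(p,np.degrees(y),d@tx,d@ty)
E
```

```text
clock: 5.85
eef_pos: [459.7, -245.1, 347.1]
eef_rot: [-3.141, -0.0, 1.686]
wrist_force: [0.9, -1.2, -2.1]
finger_gap: 17.9
finger_force: 30.0
clock: 6.15
eef_pos: [459.8, -245.3, 372.2]
eef_rot: [3.14, 0.001, 1.686]
wrist_force: [0.0, -0.7, -1.2]
finger_gap: 17.9
finger_force: 30.0
[-5.60332389e-01  1.66435086e-01  1.33705066e+00  3.23531844e-05
  1.63669826e+00 -6.75037546e-01]
[ 459.83134007 -245.2868994   372.19486047] 96.57221730710337 315.9685725368204 210.51641896109004
```

```bash
python3 -m creep '[[-1,[1.5,0,0],0],[-1,[4,0,0],0],[-1,[7,0.5,0],0.5],[-1,[10,2,0],1],[-1,[13,4,0],2],[-1,[16,6.5,0],3],[-1,[19,9,0],4],[-1,[22,11.5,0],5],[-1,[25,14,0],6],[-1,[28,17,0],7],[-1,[30.5,20,0],7.7],[-1,[31.6,21.05,0],7.96]]'
python3 -m creep '[[-1,[0,0,0],0],[-1,[0,0,0],0],[-1,[0,0,0],0],[-1,[0,0,0],0]]'
python3 - <<'E'
from h import *
s=manip.read_state();print(s['joints'],s['eef_pos'],np.degrees(s['eef_rot'][2]))
print(snap('wrist','w3.png')[0]);print(snap('scene','sc3.png')[0]['cx'])
E
```

```text
clock: 7.35
eef_pos: [633.2, 96.2, 369.0]
eef_rot: [-3.139, 0.002, 0.991]
wrist_force: [-0.0, -0.1, -2.1]
finger_gap: 18.1
finger_force: 30.0
clock: 7.75
eef_pos: [632.0, 92.1, 371.9]
eef_rot: [3.141, -0.0, 0.99]
wrist_force: [-0.3, -0.2, -1.2]
finger_gap: 18.1
finger_force: 30.0
[8.73254726e-02 4.61739325e-01 9.56568201e-01 1.71325409e-05
 1.72273776e+00 6.68118199e-01] [632.02186487  92.0766881  371.89156674] 56.72318106742872
{'fovy': 65.70646984690485, 'cx': 318.03755579665074, 'cy': 239.35813802915683, 'origin': array([674.63759247, 155.26913931, 536.63118869]), 'attitude': array([ 2.87409954e+00,  2.75295100e-04, -5.80120759e-01])}
314.7388671582456
```

View pics/w3.png

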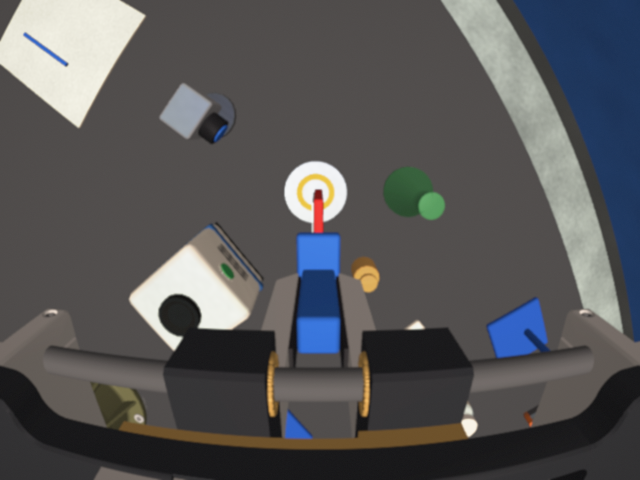

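View pics/sc3.png

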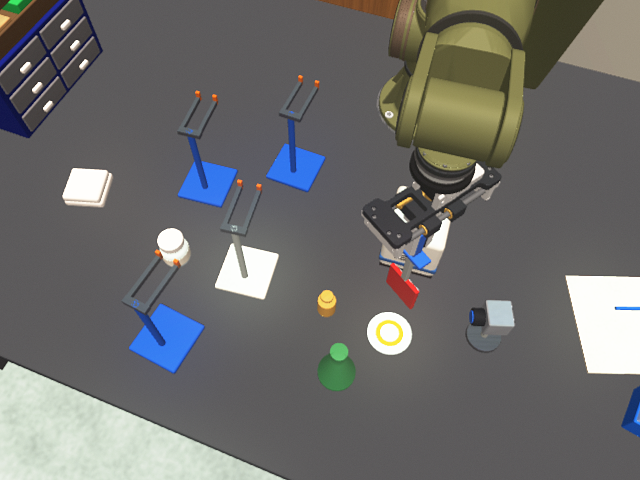

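The wrist view shows the mirror held upright over the ring at (316,190), with the seal at (228,271), the lens at about (221,131), and the flask at (425,200) and weight at (366,275) untouched. The scene view agrees. I now refine the station pose from this view.

Run:
```python
from h import *
p={'fovy': 65.70646984690485, 'cx': 318.03755579665074, 'cy': 239.35813802915683, 'origin':np.array([674.63759247, 155.26913931, 536.63118869]), 'attitude':np.array([ 2.87409954e+00,  2.75295100e-04, -5.80120759e-01])}
im=cv2.imread('pics/w3.png');H=cv2.cvtColor(im,cv2.COLOR_BGR2HSV)
def blobs(lo,hi,a,b,c,d):
  m=np.zeros(H.shape[:2],np.uint8);m[a:b,c:d]=cv2.inRange(H,lo,hi)[a:b,c:d]
  q=max(cv2.findContours(m,0,2)[0],key=cv2.contourArea);return cv2.boundingRect(q),cv2.minAreaRect(q)
w=blobs((0,0,170),(180,70,255),150,230,275,355);print(w)
x,y,ww,h=w[0];print('disc',onz(p,x+(ww-1)/2,y+(h-1)/2,2,True))
r=blobs((20,100,100),(36,255,255),150,230,275,355);print(r);x,y,ww,h=r[0];ring=onz(p,x+(ww-1)/2,y+(h-1)/2,2,True);print('ring',ring)
g=blobs((45,120,30),(85,255,255),240,300,200,260);print(g);seal=onz(p,*g[1][0],100,True)
b=blobs((100,150,60),(125,255,255),100,160,190,240);print(b);lens=onz(p,*b[1][0],100,True)
print(seal,lens)
for n,X,a0 in(('seal',seal,180),('lens',lens,np.degrees(np.arctan2(135,-36)))):
  d=X-ring;print(n,np.hypot(*d[:2]),(np.degrees(np.arctan2(d[1],d[0]))-a0)%360)
d=lens-seal;print('sl',np.hypot(*d[:2]),np.degrees(np.arctan2(d[1],d[0]))-np.degrees(np.arctan2(135,104)))
m=(lens+seal)/2;d=m-ring;print('half',np.degrees(np.arctan2(d[1],d[0])))
```

```text
((284, 161, 63, 69), ((315.2500305175781, 191.75), (60.81117630004883, 61.51828384399414), 45.0))
disc [627.0972267   91.03605956   2.        ]
((297, 174, 37, 36), ((315.0, 191.5), (35.0, 36.0), 90.0))
ring [629.92107245  95.33097082   2.        ]
((222, 265, 11, 13), ((227.076904296875, 270.6153564453125), (14.976905822753906, 5.54700231552124), 56.3099365234375))
((213, 125, 14, 17), ((219.76919555664062, 132.84613037109375), (6.1017022132873535, 19.969207763671875), 33.6900634765625))
[489.16856596  84.27777845 100.        ] [583.26031024 228.65263579 100.        ]
seal 141.1858390369501 4.49018110505267
lens 141.25117019252832 4.35793203875393
sl 172.32920755023605 4.516565348116764
half 146.87955865532487
```

```bash
python3 -m creep '[[-1,[0.12,0.08,1.5],-0.04],[-1,[0.12,0.08,3.5],-0.04],[-1,[0.12,0.08,5.5],-0.04],[-1,[0.12,0.08,7.5],-0.04],[-1,[0.12,0.08,9.2],-0.04],[-1,[0.12,0.08,10.6],-0.04],[-1,[0.12,0.08,11.6],-0.04],[-1,[0.12,0.08,12.05],-0.04],[-1,[0.12,0.08,12.05],-0.04],[-1,[0.12,0.08,12.05],-0.04],[-1,[0.12,0.08,12.05],-0.04]]'
python3 - <<'E'
from h import *
s=manip.read_state();print(s['joints'],s['eef_pos'],np.degrees(s['eef_rot']))
a=cv2.resize(snap('side','s4.png')[1][200:420,190:410],(400,400),interpolation=2);b=cv2.resize(snap('scene','sc4.png')[1][210:360,350:500],(400,400),interpolation=2)
snap('wrist','w4.png')
cv2.imwrite('pics/c4.png',np.hstack([a,b])[:,:,::-1])
E
```

```text
clock: 8.95
eef_pos: [634.0, 93.3, 251.7]
eef_rot: [3.141, -0.001, 0.994]
wrist_force: [-0.1, 0.3, -2.5]
finger_gap: 17.9
finger_force: 30.0
[8.89843776e-02 4.87571264e-01 1.18830038e+00 8.74977157e-06
 1.46452919e+00 6.65676730e-01] [633.99393763  93.31255739 251.72540099] [ 1.79946601e+02 -4.25652377e-02  5.69579291e+01]
```

View pics/c4.png

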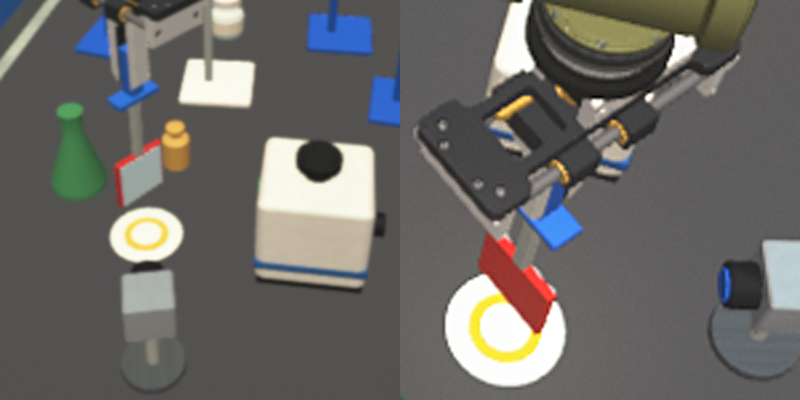

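The crops show the frame in the side view with corners at about (117,160), (163,142), (163,182) and (120,205), the glass facing between the mixer and camera. The scene crop shows the frame's red back. I compare these with the projected frame.

Run:
```python
from h import *
S,D=manip.camera_params('scene'),manip.camera_params('side')
F=np.array([629.5,95.2,100]);Rm=R.from_euler('z',-33.1,degrees=True).as_matrix()
def obs(fn,roi):
  H=cv2.cvtColor(cv2.imread(fn),cv2.COLOR_BGR2HSV);a,b,c,d=roi
  m=cv2.inRange(H,(0,140,70),(5,255,255))|cv2.inRange(H,(172,140,70),(180,255,255));z=np.zeros_like(m);z[a:b,c:d]=m[a:b,c:d]
  return z
for n,p,fn,roi in(('scene',S,'pics/sc4.png',(285,345,370,420)),('side',D,'pics/s4.png',(270,320,245,290))):
  q=np.argwhere(obs(fn,roi));print(n,'obs',q[:,1].min(),q[:,1].max(),q[:,0].min(),q[:,0].max())
  C=np.array([proj(p,F+Rm@np.array([x,y,z])) for x in(0,8) for y in(-33,33) for z in(-33,33)]);print(' pred',C.min(0)[0],C.max(0)[0],C.min(0)[1],C.max(0)[1]);
  for k in (np.eye(3)*10): print('  10mm->',np.array(proj(p,F+k))-proj(p,F))
  if n=='side': print((np.array([[117,160],[163,142],[163,182],[120,205]])*.55+[190,200]).round(1).tolist(),np.round([proj(p,F+Rm@np.array(v)) for v in((0,-33,33),(0,33,33),(0,33,-33),(0,-33,-33))],1).tolist())
s=manip.read_state();print(s['eef_pos'],np.degrees(s['eef_rot'][2]),s['clock'])
```

```text
scene obs 379 408 298 334
 pred 378.94600402665503 409.4566937647889 293.6094695919229 336.3858463823226
  10mm-> [-1.57088466  4.67567793]
  10mm-> [5.1381253  1.81571913]
  10mm-> [ 0.69459629 -2.08195607]
side obs 253 277 277 313
 pred 252.02291660227434 279.67053784765756 276.283260942976 315.3300349541587
  10mm-> [-4.43993192 -0.66503765]
  10mm-> [-1.35831576  3.16275349]
  10mm-> [-0.26148585 -3.41360868]
[[254.4, 288.0], [279.6, 278.1], [279.6, 300.1], [256.0, 312.8]] [[278.4, 278.0], [254.4, 292.8], [256.7, 315.3], [279.7, 300.2]]
[633.8808939   93.28862901 251.35391203] 56.95765248253063 9.1
```

```bash
python3 -m creep '[[-1,[0,0,0],0],[-1,[0,0,0],0],[-1,[0,0,0],0],[-1,[0,0,0],0],[-1,[0,0,0],0]]'
python3 -c "
from cell import manip
print(manip.read_state()['qd'].round(4)); print(manip.sign_off())"
```

```text
clock: 9.6
eef_pos: [633.8, 93.3, 250.9]
eef_rot: [-3.142, -0.0, 0.994]
wrist_force: [0.3, -0.5, -1.8]
finger_gap: 18.0
finger_force: 30.0
[ 0.0013  0.0004 -0.0006 -0.0014 -0.0011 -0.0007]
the job is handed in; nothing more can be done
None
```

I took the mirror off its fork and handed the job in at 9.6 s with the gripper alone holding it still. By my camera measurements the glass is within about 2–3 mm of the focus point and its normal within about 1° of halfway; I did not check the reflection from the bench camera's own view, and sign-off gave no verdict.

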